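# Clear the workshop bench after the turning lesson

## Task

Sort what the lesson left on the bench: lay the two half-turned wooden legs flat in the yellow tray, and stand the steel chuck and the black star knob upright in the blue tray, one piece to a bay. Take the plywood panel out of its orange stand and lean it on its short edge against the wall of the grey panel rest, square to the wall and near its middle, where it stays at a stable slant. The order is up to you; let go of everything and leave it all at rest.

Things in the scene. Friction and masses are not known exactly. Their poses are not given: they have to be found in the camera images.
- pale_leg_mid (a point): Half-turned furniture leg of pale wood. It lies flat along its own x axis: 110 mm long, square ends 34 x 34 mm (each 28 mm long), and between them a 54 mm long round middle of 28 mm diameter with two thin raised beads (33 mm) at its ends; 75 g or so. Point: its centre, 17 mm above its underside; x along its length, z up. Either end may be first.
- dark_leg_mid (a point): Half-turned furniture leg of dark brown wood, otherwise the same as the pale one. It lies flat along its own x axis: 110 mm long, square ends 34 x 34 mm (each 28 mm long), and between them a 54 mm long round middle of 28 mm diameter with two thin raised beads (33 mm) at its ends; 75 g or so. Point: its centre, 17 mm above its underside; x along its length, z up. Either end may be first.
- chuck_mid (a point): Small steel lathe chuck: round body, 44 mm diameter and 30 mm high, with three dark jaws on top reaching 38 mm in all; about 0.3 kg. It stands on its flat base. Point: its centre, 19 mm above its base; z up.
- knob_mid (a point): Black plastic star knob with six lobes, 45 mm over the lobes, 30 mm high, with a small brass disc in the middle of its top; about 70 g. It stands on its flat base. Point: its centre, 15 mm above its base; z up.
- panel_mid (a point): Plywood panel 9 mm thick (its x axis), 100 mm wide (y) and 150 mm high (z); about 85 g; both faces alike. At the start it stands upright in an orange stand fixed to the bench: its foot is 6 mm above the bench, in a 13 mm slot whose cheeks are 30 mm deep, so lift it straight up by 40 mm or more to free it. Point: its centre, 75 mm above its foot.
- yellow_tray: Yellow tray of painted sheet, 138 (x) x 182 (y) x 22 mm high, fixed to the bench; walls and floor 4 mm thick. One divider as high as the walls parts it into two bays, 130 mm (along x) by 85 mm (along y), their centres at y = +44.5 and -44.5 mm. Origin: centre of the underside; z up.
- blue_tray: Blue tray of painted sheet, 138 (x) x 182 (y) x 22 mm high, fixed to the bench; walls and floor 4 mm thick. One divider as high as the walls parts it into two bays, 130 mm (along x) by 85 mm (along y), their centres at y = +44.5 and -44.5 mm. Origin: centre of the underside; z up.
- panel_rest: Grey panel rest fixed to the bench: a level base plate 130 (x) x 180 (y) x 6 mm with a dark rubber top, and along its +x edge an upright wall 180 mm long whose inner face is at x = +40 mm and whose top is 86 mm above the bench (80 mm above the plate); the wall is 15 mm thick. The panel belongs on the plate, on the -x side of the wall. Origin: centre of the plate's underside; z up.
Mind the look-alikes: they are no part of the job. What is shaped like the part that bears chuck_mid but red is not meant. Of the things that look like the part that bears panel_mid, the smaller one is meant.

How it is judged:
At the end, for the whole second after the job is handed in: Legs flat on the floor of separate yellow bays; chuck and knob upright (0.15 rad) on the floor of separate blue bays; panel on its 100 mm edge on the rest, leaning 0.08 to 0.6 rad on the wall, within 45 mm of its middle and 0.25 rad of square; all at rest (under 20 mm/s) (((x of pale_leg_mid in the frame of yellow_tray between -0.02 and 0.02 m and y of pale_leg_mid in the frame of yellow_tray between 0.0145 and 0.0745 m and z of pale_leg_mid in the frame of yellow_tray between 0.015 and 0.027 m and x of dark_leg_mid in the frame of yellow_tray between -0.02 and 0.02 m and y of dark_leg_mid in the frame of yellow_tray between -0.0745 and -0.0145 m and z of dark_leg_mid in the frame of yellow_tray between 0.015 and 0.027 m) or (x of pale_leg_mid in the frame of yellow_tray between -0.02 and 0.02 m and y of pale_leg_mid in the frame of yellow_tray between -0.0745 and -0.0145 m and z of pale_leg_mid in the frame of yellow_tray between 0.015 and 0.027 m and x of dark_leg_mid in the frame of yellow_tray between -0.02 and 0.02 m and y of dark_leg_mid in the frame of yellow_tray between 0.0145 and 0.0745 m and z of dark_leg_mid in the frame of yellow_tray between 0.015 and 0.027 m)) and ((x of chuck_mid in the frame of blue_tray between -0.047 and 0.047 m and y of chuck_mid in the frame of blue_tray between 0.0195 and 0.0695 m and z of chuck_mid in the frame of blue_tray between 0.017 and 0.029 m and x of knob_mid in the frame of blue_tray between -0.047 and 0.047 m and y of knob_mid in the frame of blue_tray between -0.0695 and -0.0195 m and z of knob_mid in the frame of blue_tray between 0.013 and 0.025 m) or (x of chuck_mid in the frame of blue_tray between -0.047 and 0.047 m and y of chuck_mid in the frame of blue_tray between -0.0695 and -0.0195 m and z of chuck_mid in the frame of blue_tray between 0.017 and 0.029 m and x of knob_mid in the frame of blue_tray between -0.047 and 0.047 m and y of knob_mid in the frame of blue_tray between 0.0195 and 0.0695 m and z of knob_mid in the frame of blue_tray between 0.013 and 0.025 m)) and angle between each of chuck_mid, knob_mid's own z axis and vertical below 0.15 rad and angle between panel_mid's own z axis and vertical between 0.08 and 0.6 rad and x of panel_mid in the frame of panel_rest between 0 and 0.05 m and y of panel_mid in the frame of panel_rest between -0.045 and 0.045 m and z of panel_mid in the frame of panel_rest between 0.062 and 0.092 m and angle between the y axis of panel_mid and the y axis of panel_rest, either way round below 0.25 rad and linear speed of each of pale_leg, dark_leg, chuck, star_knob, panel below 0.02 m/s); the robot touches nothing.
It also fails if it takes over 120 s, if anything falls off the work surface, if the arm or the gripper's body presses on something with over 40 N, if the wrist force passes 120 N, or if a joint passes its speed limit or range.

## Robot

A 6-joint arm with a two-finger parallel gripper is mounted at the origin on the work surface. World frame = base frame: x ahead of the robot, y to its left, z up, the work surface at z = 0. Lengths are in m, angles in rad, forces in N, time in s.
With the tool pointing down it reaches from about 0.35 to 0.975 m from the base axis. Payload 7.1 kg.
Tool frame: the origin (TCP) lies midway between the tips of the shut fingers; the grasp point (between the pads) lies 19 mm behind it; z points along the fingers, x is the direction in which the jaws open and shut, and the axes are right-handed (so a half turn about z gives the same grasp; the last joint's range is limited). The gripper opens to 88 mm and grips with 3 to 60 N. Pads are 20 mm wide; open, the fingers measure 115 mm over their backs; the gripper's body (75 mm by 178 mm) begins 61 mm behind the grasp point.
Start: joints at [1.323, 0.423, 1.63, -0, 1.089, -0.019], TCP at [0.142, 0.609, 0.223] pointing down, gripper open.
Joint ranges: [-3, 3], [-0.9, 2.11], [0.09, 2.58], [-1.31, 4.45], [0.11, 2.69], [-2.54, 2.54]. Speed limits (rad/s): [2.39, 2.39, 3.01, 3.14, 3.14, 3.14].

## Interface

Orientations are given as a unit quaternion [w, x, y, z].
In Python, from station import move_pose, movel, movej, command_gripper, wait, inverse_kinematics, read_camera, camera_info, MotionError, job_done, get_time, get_joint_pos, get_qvel, get_effort, get_tcp_pos, get_ee_rot, get_ft_force, get_ft_torque, get_grip_width gives the robot as it stands. Calls block until the motion is done:
- move_pose(position, orientation): joint-space move of the TCP to a pose.
- movel(position, frame=None, v=0.15, until_force=None): straight line of the TCP; frame=None keeps the orientation; v is the mean speed in m/s. With until_force (N) it stops when the force on the tool has changed by that much, and returns True; else False.
- movej(angles): joint-space move.
- command_gripper(opening): opening from 0.0 (shut) to 1.0 (fully open); the grip force is fixed at half the most; returns when the fingers have stopped.
- wait(seconds).
- inverse_kinematics(position, orientation): joint angles nearest the present ones, or None.
- read_camera(name): name is "side" or "top"; returns the picture (480x640x3 uint8, red, green, blue); there is no depth.
- camera_info(name): a dict with "intrinsics" (3x3 intrinsics, pixels), "T" (4x4, takes a point from camera to world coordinates). Camera axes: x right, y up, looking along -z (the intrinsics and any distortion apply to the point x, -y, -z); pixel columns grow to the right and rows downward; lengths in m; the calibration is good to about 2 mm. A picture is of the moment at which its call begins. camera_info takes no time and is no camera call.
A pose or a line that the arm cannot do raises MotionError and nothing moves.
- job_done(): hands the job in, once; it reports no verdict.
Readings, each from a call of its own:
- get_time(): time.
- get_joint_pos(): joint angles.
- get_qvel(): joint speeds.
- get_effort(): joint torques, N m.
- get_tcp_pos(): TCP position.
- get_ee_rot(): TCP orientation.
- get_ft_force(): force on the tool from outside, world axes, zero at the start.
- get_ft_torque(): the same for the moment, N m.
- get_grip_width(): opening from 0.0 (shut) to 1.0 (fully open).
Only numpy, scipy, OpenCV 4.12 (cv2) and the standard library are available. Lean on these libraries where they do the work, as an engineer would, in place of code of your own. Each camera call takes 0.05 s, during which the arm holds its last target. There are 200 camera calls.

## Working session

There is one attempt and no reset: what is moved stays moved. The work goes in short steps, each a Python script; the robot and the scene stay as the last script left them, time stands still between calls to the robot, and variables do not carry over. Pictures are saved under pics/ and viewed, about 12 in all and at most 16, crops included, and the job is handed in when it is done.

```bash
mkdir -p pics; python3 - <<'E'
from station import *
import cv2
for n in("top","side"):
    cv2.imwrite(f"pics/{n}0.png",read_camera(n)[:,:,::-1]); c=camera_info(n); print(n,{k:(v.round(4).tolist() if hasattr(v,'round') else v) for k,v in c.items()})
print(get_ee_rot(),get_time())
E
```

```text
top {'intrinsics': [[585.9751, 0.0, 310.9869], [0.0, 585.9751, 235.1165], [0.0, 0.0, 1.0]], 'T': [[-0.0135, 0.981, -0.1934, 0.1917], [-0.9999, -0.0139, -0.0011, -0.0356], [-0.0038, 0.1934, 0.9811, 1.2831], [0.0, 0.0, 0.0, 1.0]]}
side {'intrinsics': [[534.0117, 0.0, 319.0508], [0.0, 534.0117, 238.7156], [0.0, 0.0, 1.0]], 'T': [[0.9784, 0.155, -0.1368, 0.2871], [-0.2066, 0.7114, -0.6718, -0.7671], [-0.0068, 0.6855, 0.728, 0.8928], [0.0, 0.0, 0.0, 1.0]]}
[ 4.19652774e-04  7.83194574e-01  6.21776296e-01 -5.65745236e-04] 0.1
```

View pics/top0.png

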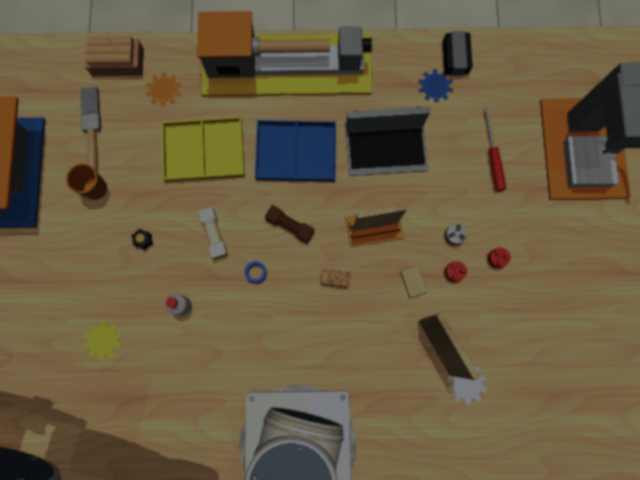

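View pics/side0.png

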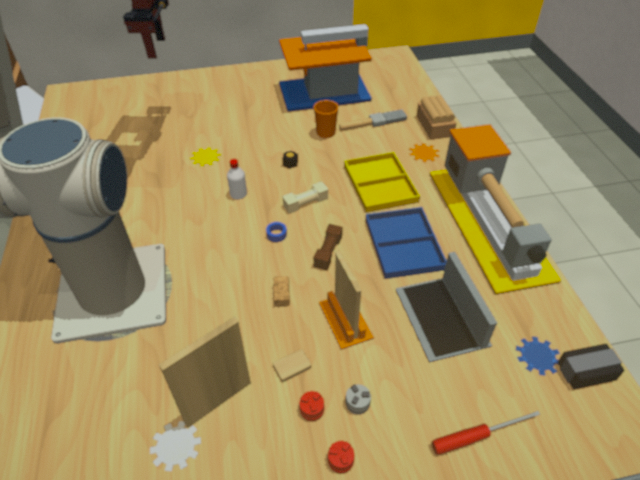

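Top view, candidates:
- Chuck: grey (456,234), red (456,271) and red (499,257). The grey one is meant, because the red ones are excluded.
- Panel: the one in the orange stand (375,228) and a bigger free-standing one (445,350). The smaller one, in the stand, is meant.
- Other parts: knob (142,239), pale leg (213,233), dark leg (290,224), yellow tray (203,149), blue tray (296,151), rest (387,141).

Next I'll take an enlarged crop to confirm these, plus measurements.

```bash
cat > h.py <<'E'
from station import *
import numpy as np, cv2
def cast(n,uv,z):
    c=camera_info(n);K=np.array(c["intrinsics"]);T=np.array(c["T"])
    uv=np.atleast_2d(np.float64(uv)); p=np.c_[uv,np.ones(len(uv))]@np.linalg.inv(K).T
    d=(p*[1,-1,-1])@T[:3,:3].T; o=T[:3,3]
    return o+d*((z-o[2])/d[:,2])[:,None]
def proj(n,P):
    c=camera_info(n);K=np.array(c["intrinsics"]);T=np.array(c["T"])
    q=((np.atleast_2d(P)-T[:3,3])@T[:3,:3])*[1,-1,-1]; q=q@K.T; return q[:,:2]/q[:,2:]
def blob(im,roi,f):
    x0,y0,x1,y1=roi; s=im[y0:y1,x0:x1]; h=cv2.cvtColor(s,cv2.COLOR_RGB2HSV).astype(int)
    m=f(h[...,0],h[...,1],h[...,2]).astype(np.uint8)
    m=cv2.morphologyEx(m,cv2.MORPH_CLOSE,np.ones((3,3)))
    cs,_=cv2.findContours(m,cv2.RETR_EXTERNAL,cv2.CHAIN_APPROX_NONE)
    return max(cs,key=cv2.contourArea).reshape(-1,2)+[x0,y0]
def rect(P):
    (c,(w,h),a)=cv2.minAreaRect((P[:,:2]*1000).astype(np.float32)); a=np.deg2rad(a)
    if h>w: w,h,a=h,w,a+np.pi/2
    a=(a+np.pi/2)%np.pi-np.pi/2
    return np.array(c)/1000,(w,h),a   # a: direction of long side
E
python3 - <<'E'
from h import *
im=read_camera("top"); si=read_camera("side")
T={"yellow":((150,105,255,195),lambda h,s,v:(h>22)&(h<36)&(s>150),.022),
"blue":((250,110,342,190),lambda h,s,v:(h>100)&(h<125)&(s>120),.022),
"pale":((190,195,236,268),lambda h,s,v:(s<85)&(v>90),.034),
"dark":((255,195,322,250),lambda h,s,v:(v<75),.034),
"knob":((122,220,162,260),lambda h,s,v:(v<60),.03),
"chuck":((438,215,474,250),lambda h,s,v:(s<70),.03)}
S={"yellow":((335,145,425,215),T["yellow"][1],.022),"blue":((355,200,452,282),T["blue"][1],.022)}
for n,I,D in(("top",im,T),("side",si,S)):
    for k,(r,f,z) in D.items():
        b=blob(I,r,f); R=rect(cast(n,b,z)); print(n,k,cv2.boundingRect(b.astype(np.int32)),R[0].round(4),np.round(R[1],1),round(R[2],3))
a=cv2.resize(im[100:300,130:520],None,fx=2,fy=2,interpolation=3)
cv2.imwrite("pics/c1.png",a[:,:,::-1])
b=cv2.resize(si[235:435,230:500],None,fx=2.9,fy=2.9,interpolation=3)
cv2.imwrite("pics/c2.png",b[:,:,::-1])
E
```

```text
top yellow (162, 117, 82, 64) [0.6442 0.2086] [181.4 139.9] -1.515
top blue (256, 121, 79, 59) [ 0.6366 -0.0019] [175.4 137.2] 1.537
top pale (197, 207, 30, 52) [0.4488 0.1823] [112.   37.4] 0.312
top dark (265, 206, 49, 38) [0.4627 0.0132] [111.8  38.3] 1.031
top knob (132, 230, 21, 20) [0.4349 0.3346] [44.8 40.8] 0.807
top chuck (445, 224, 22, 21) [ 0.4369 -0.3491] [45.6 45. ] 1.506
side yellow (344, 151, 76, 61) [0.6432 0.2027] [203.6 145.8] -1.528
side blue (368, 214, 77, 59) [ 0.6358 -0.0111] [171.4 133.3] 1.533
```

View pics/c1.png

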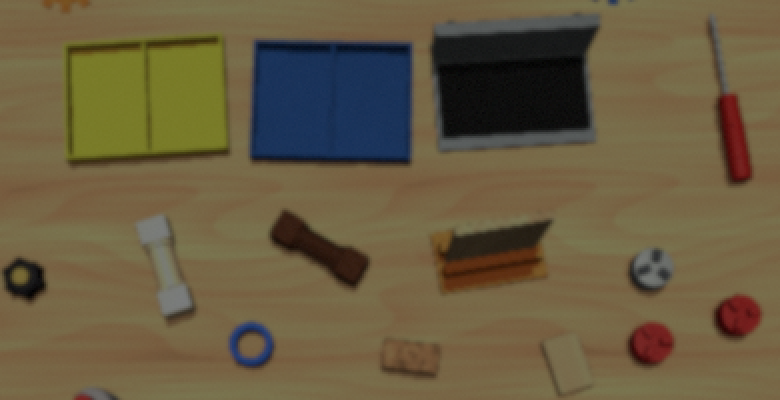

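View pics/c2.png

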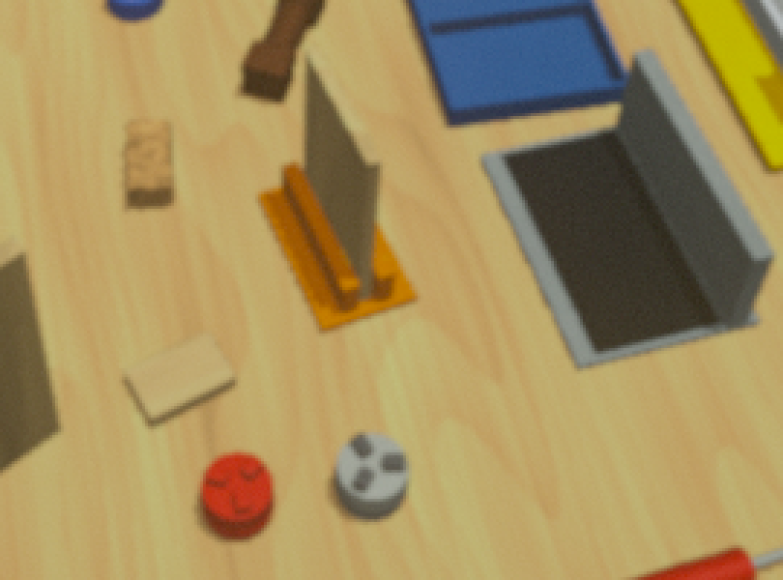

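The crop confirms the targets: grey chuck at (456,234), and the panel in the orange stand at (375,228). The loose tile at (414,283) is far too small to be the panel. The rest spans about (347..428, 110..175). Next I'll cast the panel and rest edges.

```bash
python3 - <<'E'
from h import *
im=read_camera("top")
s=im[200:250,345:410]; h=cv2.cvtColor(s,cv2.COLOR_RGB2HSV).astype(int)
m=(h[...,2]<85)&(h[...,1]<135); u=[];v=[]
for c in range(12,56):
    r=np.flatnonzero(m[:,c])
    if len(r): u.append(345+c);v.append(200+r[0]-.5)
p=np.polyfit(u,v,1); r=np.array(v)-np.polyval(p,u); print("line",p,np.abs(r).max(),list(zip(u,v))[::6])
P=lambda n,uv,z:print(n,cast(n,uv,z)[:,:2].round(4).tolist())
P("top",[(351.5,np.polyval(p,351.5)),(405.5,np.polyval(p,405.5))],.156)
P("side",[(336.2,254),(361,290.9)],.156)
P("top",[(350,175),(427.5,171)],.006)   # plate -x corners
P("side",[(396.6,289.5),(430,361.2),(491,346)],.006)
P("top",[(347,112.5),(429,108.5)],.086)  # wall top
P("side",[(449.5,254),(494.5,321)],.086)
E
```

```text
line [-1.67159972e-01  2.77270049e+02] 1.0939393939393653 [(357, np.float64(216.5)), (363, np.float64(216.5)), (369, np.float64(215.5)), (375, np.float64(214.5)), (381, np.float64(213.5)), (387, np.float64(212.5)), (393, np.float64(211.5)), (399, np.float64(210.5))]
top [[0.4462, -0.1147], [0.4629, -0.2218]]
side [[0.4484, -0.1318], [0.4709, -0.2243]]
top [[0.5811, -0.1245], [0.588, -0.3005]]
side [[0.582, -0.126], [0.5916, -0.3013], [0.7169, -0.2947]]
top [[0.698, -0.1161], [0.7045, -0.2945]]
side [[0.6869, -0.12], [0.7063, -0.29]]
```

```bash
cat >> h.py <<'E'
from scipy.spatial.transform import Rotation as Ro
def quat(a,tilt=0):
    """jaw axis along yaw a, tool down, tilted so tool z leans to -jaw direction"""
    x=np.array([np.cos(a),np.sin(a),0]);z=np.array([0,0,-1.])
    R=Ro.from_rotvec(tilt*np.cross(z,-x))*Ro.from_matrix(np.c_[x,np.cross(z,x),z])
    return np.roll(R.as_quat(),1)
def go(p,a,tilt=0,flips=True):
    q=[quat(a,tilt)]
    if flips: q.append(quat(a+np.pi,-tilt))
    now=get_joint_pos(); best=None
    for k in q:
        j=inverse_kinematics(p,k)
        if j is not None:
            c=abs(np.array(j)-now).max()+ (abs(j[5])>2.3)*3
            if best is None or c<best[0]: best=(c,k)
    move_pose(p,best[1]); return best[1]
E
python3 - <<'E'
from h import *
print(quat(.1,.25), Ro.from_quat(np.roll(quat(.1,.25),-1)).as_matrix()[:,2], Ro.from_quat(np.roll(quat(.1+np.pi,-.25),-1)).as_matrix()[:,2])
c=[.461,-.172]; go([*c,.26],.165); f0=np.array(get_ft_force())
print(get_joint_pos(),get_time())
movel([*c,.125],v=.15); 
command_gripper(.2); print("w",get_grip_width(),np.array(get_ft_force())-f0,get_time())
cv2.imwrite("pics/p1.png",np.hstack([cv2.resize(read_camera("top")[160:280,310:470],None,fx=2.5,fy=2.5),cv2.resize(read_camera("side")[180:340,260:420],(400,300))])[:,:,::-1])
E
```

```text
[ 0.00623114  0.99095768  0.04958922 -0.12451892] [-0.24616797 -0.02469918 -0.96891242] [-0.24616797 -0.02469918 -0.96891242]
[-3.80238622e-01  1.79892227e-01  1.88142031e+00  1.07270853e-04
  1.08028060e+00 -5.46247218e-01] 3.2167
w 0.20009047021020818 [1.43163648 0.02388495 1.05620844] 5.425
```

View pics/p1.png

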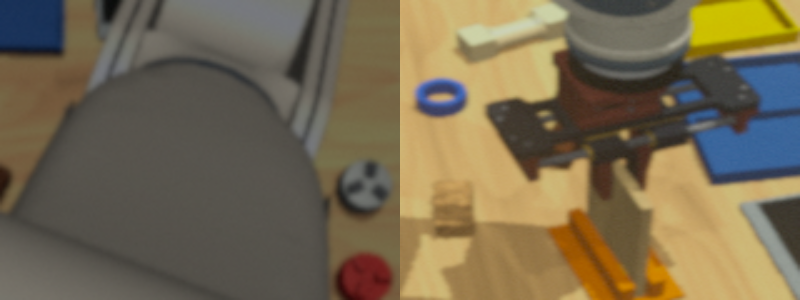

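The panel is between the fingers with almost no side force. I'll close, lift straight up and carry it to the rest.

```bash
python3 - <<'E'
from h import *
f0=np.array(get_ft_force())
command_gripper(0); print("w",get_grip_width()*88,np.array(get_ft_force())-f0)
p=np.array(get_tcp_pos()); movel([p[0],p[1],.23],v=.12); print(np.array(get_ft_force()).round(2),get_time())
ya=.045; O=np.array([.650,-.210]); th=.25; L=.119
ex=np.array([np.cos(ya),np.sin(ya)])
def tcp(xf,zf): return [*(O+ex*(xf+L*np.sin(th))),zf+L*np.cos(th)]
go(tcp(-.02,.06),ya,th)
movel(tcp(-.014,.018),v=.15); wait(.3)
cv2.imwrite("pics/p2.png",cv2.resize(read_camera("side")[200:380,330:530],(780,702))[:600,:,::-1])
print(get_grip_width()*88,get_time(),np.array(get_ft_force()).round(2))
E
```

```text
w 9.039490370396964 [ 0.31416014  0.4291521  -0.56960111]
[-0.38 -0.05 -1.09] 6.8583
8.77159898056185 8.5 [ 0.95  0.32 -0.57]
```

View pics/p2.png

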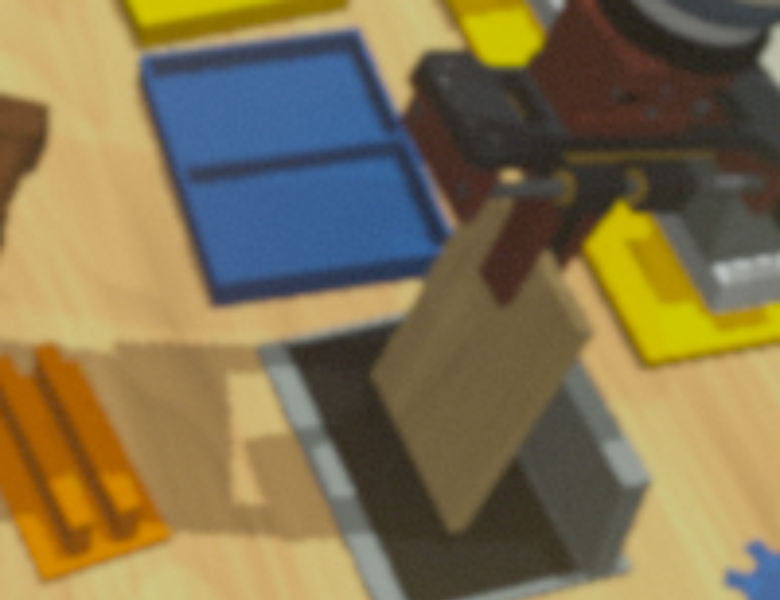

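The panel is held well and tilted above the plate, in front of the wall. Now I'll touch the wall, back off slightly, lower it and release.

```bash
python3 - <<'E'
from h import *
ya=.045; ex=np.array([np.cos(ya),np.sin(ya),0]); th=.25
p=np.array(get_tcp_pos())
hit=movel(p+ex*.05,v=.03,until_force=4); p=np.array(get_tcp_pos())
print("wall",hit,p,((p[:2]-[.650,-.210])@ex[:2]-.119*np.sin(th))*1000,np.array(get_ft_force()).round(2))
p=p-ex*.002; movel(p,v=.05)
hit=movel(p-[0,0,.03],v=.03,until_force=4); p=np.array(get_tcp_pos())
print("plate",hit,p,np.array(get_ft_force()).round(2),get_time())
command_gripper(.3); wait(.3)
R=Ro.from_quat(np.roll(get_ee_rot(),-1)).as_matrix()
movel(p-R[:,2]*.12,v=.15); wait(.3)
cv2.imwrite("pics/p3.png",cv2.resize(read_camera("side")[200:380,330:530],(600,540))[:,:,::-1])
print(get_time())
E
```

```text
wall True [ 0.69927247 -0.20767258  0.13285676] 19.88621970533274 [-0.86 -0.61 -0.34]
plate True [ 0.69659623 -0.20771078  0.12220721] [ 0.05 -1.46  3.07] 10.375
12.475
```

View pics/p3.png

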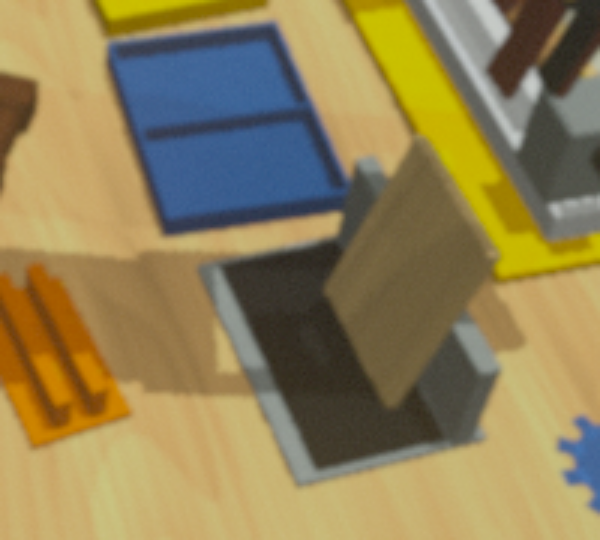

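The panel leans on the wall at rest. Next come the chuck and the knob.

```bash
cat >> h.py <<'E'
def pick(c,a,z=.006,up=.22):
    go([*c,.12],a); command_gripper(1.0) if get_grip_width()<.95 else 0
    movel([*c,z],v=.2); command_gripper(0); w=get_grip_width()*88
    movel([*c,up],v=.25); print("pick",c,"w",round(w,1),round(get_grip_width()*88,1),get_time())
    return get_grip_width()*88>6
def place(c,a,op,z=.0115,up=.22):
    go([*c,.10],a); h=movel([*c,z],v=.1,until_force=6); print("place z",np.array(get_tcp_pos()).round(4),h)
    command_gripper(op); movel([*c,up],v=.25); print(get_time())
E
python3 - <<'E'
from h import *
go([.55,-.33,.25],np.pi/2); 
if pick([.4385,-.347],np.pi/2): place([.637,-.0465],-.034,.64)
if pick([.436,.332],.807+np.pi/2): place([.640,.0425],-.034,.64)
cv2.imwrite("pics/p4.png",cv2.resize(read_camera("side")[110:350,240:560],(800,600))[:,:,::-1])
E
```

```text
pick [0.4385, -0.347] w 43.4 43.8 17.925
place z [ 0.6357 -0.0464  0.0103] True
21.65
pick [0.436, 0.332] w 44.4 43.9 26.4167
place z [0.6387 0.0425 0.01  ] True
30.1333
```

View pics/p4.png

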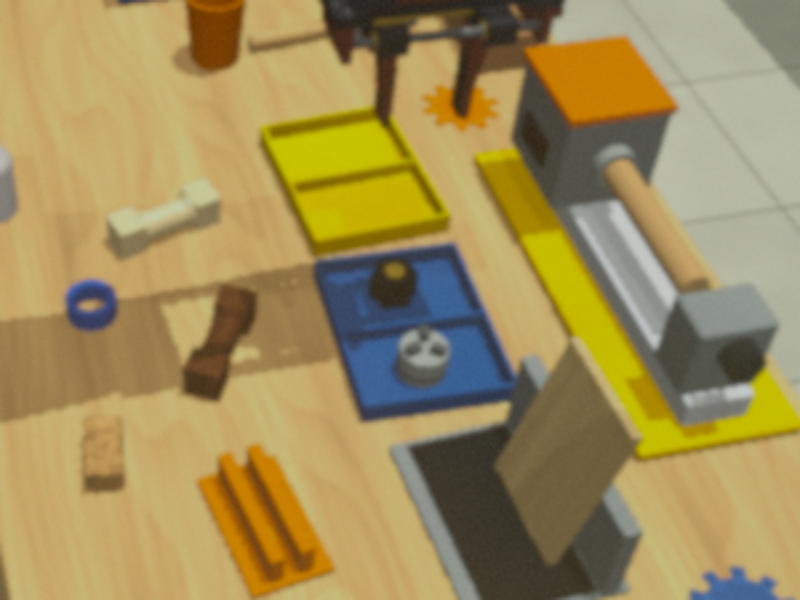

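Chuck (425,355) and knob (393,283) stand upright in separate blue bays. Now the legs.

```bash
python3 - <<'E'
from h import *
if pick([.4515,.181],.312+np.pi/2,z=.004): place([.6443,.2535],.05+np.pi/2,.45,z=.0095)
if pick([.465,.0128],1.031-np.pi/2,z=.004): place([.6487,.1645],.05+np.pi/2,.45,z=.0095)
go([.40,.30,.3],np.pi/2); wait(.5)
im=read_camera("top");si=read_camera("side")
cv2.imwrite("pics/t5.png",cv2.resize(im[90:200,140:440],(798,293),interpolation=3)[:,:,::-1])
cv2.imwrite("pics/s5.png",cv2.resize(si[130:370,310:530],(550,600),interpolation=3)[:,:,::-1])
E
```

```text
pick [0.4515, 0.181] w 27.1 27.6 34.9333
place z [0.643  0.2529 0.0079] True
38.2167
pick [0.465, 0.0128] w 27.5 27.4 43.025
place z [0.6475 0.1642 0.008 ] True
46.4833
```

View pics/t5.png

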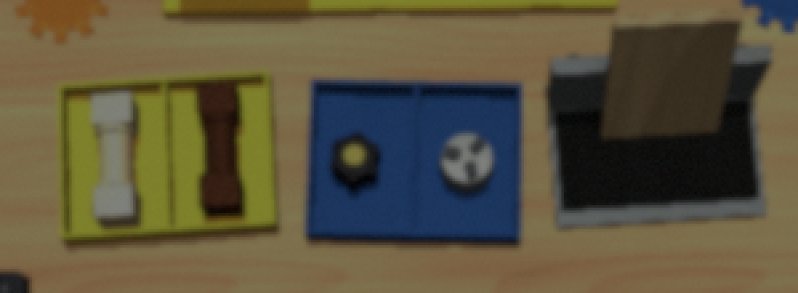

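View pics/s5.png

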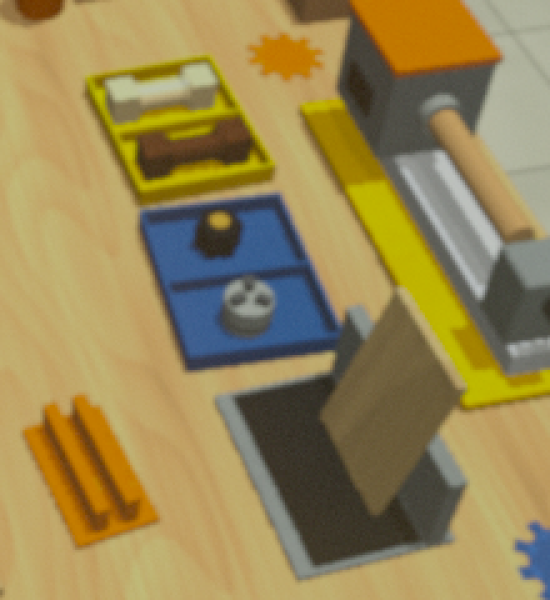

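Everything is in its bay and the panel is leaning on the wall. As a last numeric check, I'll measure leg length and position at top-face height, and the panel foot and top.

```bash
python3 - <<'E'
from h import *
im=read_camera("top");si=read_camera("side")
pl=lambda h,s,v:(s<110)&(v>80); dk=lambda h,s,v:(v<70)&((h<14)|(h>170))
for n,I,rs in(("top",im,((168,118,198,178),(208,118,236,176))),("side",si,((345,150,402,180),(360,172,415,203)))):
  for nm,f,r in(("pale",pl,rs[0]),("dark",dk,rs[1])):
    R=rect(cast(n,blob(I,r,f),.038)); d=R[0]-[.6465,.209]; c,s=np.cos(.05),np.sin(.05)
    print(n,nm,R[0].round(4),np.round(R[1],1),round(R[2],3),"tray",np.round([c*d[0]+s*d[1],c*d[1]-s*d[0]],4))
# panel foot (z~.006) in rest frame, from crops
F=lambda u,v:(140+u*300/798,90+v*110/293)
G=lambda u,v:(310+u*.4,130+v*.4)
def rf(n,uv,z):
    d=cast(n,uv,z)[:,:2]-[.650,-.210];c,s=np.cos(.045),np.sin(.045);print(n,z,(d@np.array([[c,-s],[s,c]])).round(4).tolist())
rf("top",[F(601,138),F(716,135)],.007); rf("side",[G(320,418),G(376,514)],.007)
rf("top",[F(615,22),F(738,24)],.150); rf("side",[G(400,290),G(462,390)],.150)
E
```

```text
top pale [0.6412 0.2511] [111.1  36. ] 0.032 tray [-0.0032  0.0423]
top dark [0.6453 0.1609] [113.   28.5] 0.062 tray [-0.0036 -0.048 ]
side pale [0.6362 0.2369] [120.  69.] 0.049 tray [-0.0089  0.0284]Traceback (most recent call last):
  File "<stdin>", line 6, in <module>
  File "h.py", line 16, in blob
    return max(cs,key=cv2.contourArea).reshape(-1,2)+[x0,y0]
           ~~~^^^^^^^^^^^^^^^^^^^^^^^^
ValueError: max() iterable argument is empty
```

The top view shows both legs centred and full length (111 and 113 mm), so they lie flat. The side-view mask caught tray pixels, so I discard it. Only the panel numbers remain before handing in.

```bash
python3 - <<'E'
from h import *
F=lambda u,v:(140+u*300/798,90+v*110/293)
G=lambda u,v:(310+u*.4,130+v*.4)
def rf(n,uv,z):
    d=cast(n,uv,z)[:,:2]-[.650,-.210];c,s=np.cos(.045),np.sin(.045);print(n,z,(d@np.array([[c,-s],[s,c]])).round(4).tolist())
rf("top",[F(601,138),F(716,135)],.007); rf("side",[G(320,418),G(376,514)],.007)
rf("top",[F(615,22),F(738,24)],.150); rf("side",[G(400,290),G(462,390)],.150)
a,b=[cv2.cvtColor(read_camera("side"),7)for _ in(0,wait(1))] if 0 else (read_camera("side"),(wait(1),read_camera("side"))[1])
print(np.abs(a.astype(int)-b).max(),np.abs(np.array(get_qvel())).max(),get_time()); job_done()
E
```

```text
top 0.007 [[0.0115, 0.0465], [0.0083, -0.0525]]
side 0.007 [[0.011, 0.0456], [0.016, -0.0518]]
top 0.15 [[0.0535, 0.0451], [0.0461, -0.05]]
side 0.15 [[0.0524, 0.0472], [0.0528, -0.0516]]
25 0.0017361348624035983 49.4167
the job is handed in; nothing more can be done
```

The job is done and handed in at about 49 s of the 120 s allowed. All five pieces were placed on the first try, nothing needed mending, and the arm is clear of everything.

| Piece | Where it is | Last check |
|---|---|---|
| Pale leg | Yellow tray, +y bay | In the top view: length 111 mm, so flat; about 3 mm off centre in x |
| Dark leg | Yellow tray, -y bay | In the top view: length 113 mm, so flat; about 4 mm off centre in x |
| Star knob | Blue tray, +y bay | Looks upright in both views; not measured after placing |
| Grey chuck | Blue tray, -y bay | Looks upright in both views; not measured after placing |
| Panel | Leaning on the wall of the panel rest | Slant about 0.28 rad, about 3 mm from the wall's middle, square to within about 0.05 rad, with the top and side views agreeing |

- **Failed check:** the side view could not confirm the legs. The pale leg's mask picked up tray pixels, and the dark leg's found nothing and stopped the script. The leg result therefore rests on the top view and what both pictures show.
- **At rest:** two side pictures 1 s apart differed by at most 25 grey levels. I took that for image noise and saw no sign of movement, but I did not measure it any further.

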